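# Roll the tube carrier out from under the reader cover and dock it in the free tray

### The arm

A 6-joint arm with a two-finger parallel gripper is mounted at the origin on the work surface. World frame = base frame: x ahead of the robot, y to its left, z up, the work surface at z = 0. Lengths are in mm, angles in rad, forces in N, time in s.
With the tool pointing down it reaches from about 375 to 975 mm from the base axis. Payload 3.8 kg.
Tool frame: the origin (TCP) lies midway between the tips of the shut fingers; the grasp point (between the pads) lies 19 mm behind it; z points along the fingers, y is the line along which they close (so a half turn about z gives the same grasp; the last joint's range is limited). The gripper opens to 88 mm and grips with 3 to 60 N. Pads are 18 mm wide; open, the fingers measure 123 mm over their backs; the gripper's body (75 mm by 187 mm) begins 45 mm behind the grasp point.
Start: joints at [-0.037, 0.264, 1.604, -0, 1.274, -0.037], TCP at [674.995, -0.002, 238.706] pointing down, gripper open.
Joint ranges: [-2.63, 2.63], [-0.94, 2.18], [0.31, 2.57], [-1.31, 4.45], [0, 2.66], [-2.55, 2.55]. Speed limits (rad/s): [2.57, 2.57, 3.14, 3.14, 3.14, 3.14].

### API

Orientations are given as a rotation vector (axis times angle).
In Python, from bench import arm gives the robot as it stands.
- The arm moves only by the tool arm_command, never from a script. Its argument "steps" is a list of rows, each a list of 7 numbers: the shift along the tool's x, y, z in cm, then the turn, a rotation vector about the tool's x, y, z in degrees, then the finger opening in cm, from 0 to 8.81. A call has 1 to 20 rows; each row is the pose to reach, as a shift and turn from the pose commanded when the call began, along the tool's axes at that moment; what a row does not reach only later rows make up. A row lasts 1/8 s, in which the tool goes at most 62.5 mm and 10.7 degrees, less where a joint would pass 70% of its speed; a pose out of reach is approached as far as the arm can. A call with a gripper value outside its range is refused whole. The fingers move at their own pace and stop on an object; "force" is the grip in N (left out, the last holds). Time passes only in rows, so rows that repeat a pose let the fingers close. It gives the time, the measured TCP pose, the force, the opening and the grip force at its end, in the units of the state.
- arm.state(): the state, without advancing time (a new reading comes with each control period).
- arm.grab_frame(name): name is "scene" or "side" or "wrist"; returns (picture, depth): 400x640x3 uint8, red, green, blue; 400x640 float32, mm along the optical axis (not along the pixel's ray), 0 where there is no reading.
- arm.camera_info(name): a dict with "K" (3x3 intrinsics, pixels), "R" (3x3) and "t" (3): a world point X has camera coordinates R X + t. Camera axes: x right, y down, z forward; pixel columns grow to the right and rows downward; lengths in mm; the calibration is good to about 2 mm. The wrist camera is an equidistant fisheye: a pixel r from the principal point sees the ray r / f radians off the axis. A picture is of the moment at which its call begins: read the wrist's pose just before it. camera_info takes no time and is no camera call; for the wrist camera it gives the pose at the moment of the call.
- arm.finish_job(): hands the job in; it is judged then, once.
The state is a dict: "t": time; "joint_positions": joint angles; "joint_velocities": joint speeds; "effort": joint torques, N m; "position": TCP position; "tcp_rot": TCP orientation; "contact_force": force on the tool from outside, world axes, zero at the start; "torque": the same for the moment, N m; "grip_width": finger opening in mm; "grip_force": force on a finger pad.
Only numpy, scipy, OpenCV 4.12 (cv2) and the standard library are available. Lean on these libraries where they do the work, as an engineer would, in place of code of your own. Each camera call takes 0.05 s, during which the arm holds its last target. There are 200 camera calls.

### The job

Roll the red-capped tube carrier along the rollers, without lifting it, out from under the clear cover until it is fully home against the orange end stop; then lift it off and set it down gently, upright and flat inside the empty green tray. Do not drop or tip the carrier, leave the yellow-capped carrier and everything else on the bench where they are, and let go.

Things in the scene. Friction and masses are not known exactly. Their poses are not given: they have to be found in the camera images.
- track: Fixed level roller lane. Origin: on the bench under the lane's middle. +y runs along the lane to the orange end stop; its -x side faces the robot. 16 free steel rollers, tops at z=50 mm, y=-208 to 200 mm. Side guides x=+-35 to +-45 mm, tops z=62 mm, leave the carrier 3 mm play each side. Stop: 8 mm plate, face at y=210 mm, x=+-47 mm, top z=95 mm. Open above from y=60 mm to the stop.
- stop_face (a point): Middle of the end stop's face at roller-top height (axes as the track's). The carrier is fully home when its origin is 60 mm short of it.
- cover_edge (a point): Lower front corner of the clear cover, at its end nearest the stop: 46 mm before the lane's middle line (x=-46), y=60 mm in the lane's frame, z=168 mm. The cover is a 5 mm plate from here back to x=66 mm and to y=-230 mm, blue front edge, open below on the -x side. A tool pointing straight down cannot get in under it to the side grip; one tilted 35 to 45 degrees, reaching forward and down, can.
- cover_back (a point): Top of the cover above its rear posts (14 mm square, at x=58 mm, y=-215 and 45 mm in the lane's frame); this point is at x=58, y=45, z=173 mm. A white reader head 50 x 80 x 45 mm stands on the cover at x=40, y=-170 mm.
- carrier: Carrier to move: white box 64 (x) x 120 (y) x 55 mm high, 0.25 to 0.5 kg, four red-capped tubes to z=79 mm near its ends (x=+-18, y=+-47 mm, 17 mm across). Origin: centre of its underside; its axes lie along the lane's at the start. Starts on the rollers under the cover, 150 to 20 mm before the lane's middle; rolls with under 1 N. Fully home when its origin is at y=150 mm in the lane's frame.
- handle (a point): On the carrier's blue top handle, 80 mm above the underside. The handle is an upright plate 14 mm thick (x) x 50 mm (y), from 55 to 98 mm above the underside, centred on the carrier.
- side_grip (a point): On the carrier's blue side grip, 58 mm from the carrier's middle towards its -x side, 38 mm above its underside. The grip is a bar 16 mm wide (y) x 22 mm high (27 to 49 mm above the underside) sticking out of the -x face from x=-32 to x=-73 mm; it passes over the lane's guide.
- tray_empty: The free green tray, fixed. Origin: centre of its underside on the bench. Outside 86 (x) x 142 (y) x 16 mm high, walls 5 mm, floor 5 mm thick, so the inside is 76 x 132 mm; the carrier's long axis goes along the tray's y, either way round.
- tray_full: The same green tray, already holding the yellow-capped carrier. Fixed. The two trays stand one nearer, one farther from the robot; which is which varies.
- carrier_done: Yellow-capped carrier of the same shape (bystander), standing in the other tray. Origin: centre of its underside.
- reagent: Bystander: amber bottle, 60 mm across, 150 mm high, origin at the centre of its underside.
- wash_bottle: Bystander: white bottle with red cap, 60 mm across, 170 mm high, origin at the centre of its underside.
- jar: Bystander: jar, 56 mm across, 55 mm high, origin at the centre of its underside.
- beaker: Bystander: glass cup, 54 mm across, 55 mm high, origin at the centre of its underside.
- tip_box: Bystander: blue box with clear lid, 75 (x) x 115 (y) x 52 mm high, origin at the centre of its underside.
- timer: Bystander: white timer, 60 (x) x 70 (y) x 22 mm high, origin at the centre of its underside.
- slide_box: Bystander: flat wooden box, 70 (x) x 120 (y) x 30 mm high, origin at the centre of its underside.

How it is judged (in metres and radians):
On the way, in this order (a step that is already met when the one before it is completed fails the run):
1. the carrier stands on the rollers, fully home against the end stop (within 6 mm) and still (y of carrier in the frame of track between 0.144 and 0.156 m and x of carrier in the frame of track between -0.008 and 0.008 m and z of carrier in the frame of track below 0.055 m and angle between carrier's own z axis and vertical below 0.05 rad and linear speed of carrier below 0.02 m/s), for 0.3 s.
2. the carrier is lifted off, more than 40 mm above the rollers (z of carrier in the frame of track above 0.09 m), for 0.1 s.
At the end, for the whole second after the job is handed in: The red-capped carrier stands flat on the floor of the empty tray (within 10 mm of its centre, underside within 4 mm of the tray floor, upright within 0.05 rad, long axis along the tray within 0.2 rad), at rest, and the yellow-capped carrier is within 20 mm of where it was (x of carrier in the frame of tray_empty between -0.01 and 0.01 m and y of carrier in the frame of tray_empty between -0.01 and 0.01 m and height (world z) of carrier below 0.009 m and angle between carrier's own z axis and vertical below 0.05 rad and angle between the y axis of carrier and the y axis of tray_empty, either way round below 0.2 rad and linear speed of carrier below 0.02 m/s and distance of carrier_done from where it was at the start of the episode below 0.02 m); the robot touches nothing.
It fails at once if the carrier is lifted off the rollers before it is out from under the cover (y of carrier in the frame of track below 0.08 m and z of carrier in the frame of track between 0.068 and 0.15 m and x of carrier in the frame of track between -0.08 and 0.08 m).
It fails at once if the carrier is tipped by more than 0.45 rad (angle between carrier's own z axis and vertical above 0.45 rad).
It fails at once if the carrier is dropped, flung or let run: faster than 0.5 m/s with no finger on it (linear speed of carrier above 0.5 m/s and contact force between the fingers and carrier below 0.02 N).
It fails at once if the yellow-capped carrier is moved by more than 20 mm (distance of carrier_done from where it was at the start of the episode above 0.02 m).
It fails at once if another thing on the bench is moved by more than 25 mm (distance of any of reagent, wash_bottle, jar, beaker, tip_box, timer, slide_box from where it was at the start of the episode above 0.025 m).
It also fails if it takes over 61 s, if anything falls off the work surface, if the arm or the gripper's body presses on something with over 40 N, if the wrist force passes 120 N, or if a joint passes its speed limit or range.

## Working session

There is one attempt and no reset: what is moved stays moved. The work goes in short steps, Python scripts to look and compute and a tool call to move; the robot and the scene stay as the last step left them, time stands still between calls to the robot, and variables do not carry over. Pictures are saved under pics/ and viewed, at most 10 in all, crops included, and the job is handed in when it is done.

Besides the shell and the picture viewer there is one more tool, called after "Call:" as name(argument=value, ...) on one line, values as JSON. arm_command: Moves the arm, as the interface text tells. Its arguments: {"type":"object","properties":{"steps":{"type":"array","items":{"type":"array","items":{"type":"number"}}},"force":{"type":"number"}},"required":["steps"]}

```bash
ls; mkdir -p pics; python3 - <<'E'
from bench import arm
import cv2,numpy as np
s=arm.state();print(s)
for n in ("scene","side"):
    c=arm.camera_info(n);print(n,c)
    p,d=arm.grab_frame(n);np.savez(f"{n}0.npz",p=p,d=d,**c)
    cv2.imwrite(f"pics/{n}0.png",p[:,:,::-1])
E
```

```text
pics
{'t': 0.0, 'joint_positions': array([-3.68833345e-02,  2.64729456e-01,  1.60537336e+00, -2.38130055e-05,
        1.27368757e+00, -3.69000861e-02]), 'joint_velocities': array([ 0.00022127,  0.00100602, -0.00097771, -0.00030714, -0.00051349,
        0.00215641]), 'effort': array([-9.59501231e-04, -5.02113855e+01, -3.56871557e+01,  7.25938403e-02,
        2.92220683e-02, -1.93505334e-04]), 'position': array([6.74290278e+02, 2.78355199e-02, 2.37404315e+02]), 'tcp_rot': array([-2.22028678, -2.2203395 ,  0.00237436]), 'contact_force': array([ 0.3284641 , -0.10276207,  0.47938975]), 'torque': array([0.00980016, 0.00997823, 0.03178843]), 'grip_force': 0.0, 'grip_width': 88.19667524711531}
scene {'K': array([[500.82039723,   0.        , 320.76008123],
       [  0.        , 500.82039723, 204.65827226],
       [  0.        ,   0.        ,   1.        ]]), 'R': array([[ 0.86524609,  0.50113995, -0.01442071],
       [ 0.37608305, -0.66781196, -0.6423307 ],
       [-0.33152789,  0.55035074, -0.76629193]]), 't': array([-496.43484106, -116.2256975 , 1448.97196853])}
side {'K': array([[391.7248902 ,   0.        , 318.80029472],
       [  0.        , 391.7248902 , 202.67416512],
       [  0.        ,   0.        ,   1.        ]]), 'R': array([[-0.88308821, -0.46919896,  0.00274762],
       [-0.25071515,  0.46690971, -0.8480196 ],
       [ 0.39660703, -0.74956498, -0.52995775]]), 't': array([503.89090053, 235.96674186, 761.14046542])}
```

View pics/scene0.png

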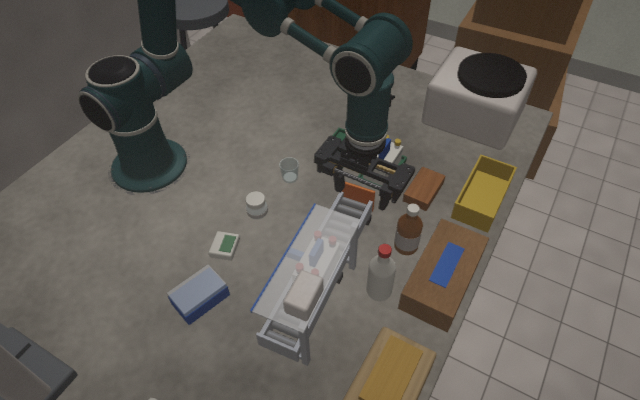

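View pics/side0.png

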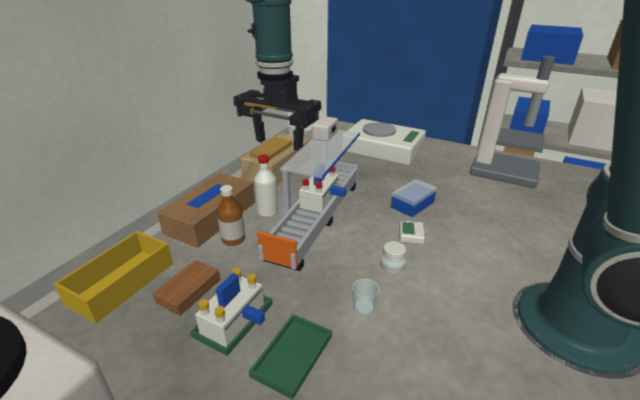

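The side view shows the empty tray near (291,354) and the yellow-capped carrier at (230,310). The orange stop is at (280,250), the red caps around (318,185) and the side grip at (338,190). In the scene view, the cover's blue edge runs from (320,207) to (256,310).

```bash
cat > h.py <<'E'
import numpy as np,cv2
def load(n):
    z=np.load(n+".npz");return z["p"],z["d"],z
def cast(c,uv,z):
    uv=np.atleast_2d(np.array(uv,float));K,R,t=c["K"],c["R"],c["t"]
    r=np.c_[(uv-K[:2,2])/K[0,0],np.ones(len(uv))]@R
    o=-R.T@t
    return o+r*((z-o[2])/r[:,2])[:,None]
def proj(c,X):
    q=np.atleast_2d(X)@c["R"].T+c["t"];q=q@c["K"].T;return q[:,:2]/q[:,2:]
def blobs(p,lo,hi,amin=15,roi=None):
    m=cv2.inRange(cv2.cvtColor(p,cv2.COLOR_RGB2HSV),lo,hi)
    if roi: k=np.zeros_like(m);k[roi[1]:roi[3],roi[0]:roi[2]]=1;m*=k
    n,l,s,c=cv2.connectedComponentsWithStats(m)
    return [(l==i,s[i],c[i]) for i in range(1,n) if s[i][4]>=amin]
E
python3 - <<'E'
from h import *
np.set_printoptions(precision=1,suppress=True)
C={"orange":((5,170,120),(14,255,255)),"blue":((105,120,50),(125,255,255)),"red":((0,110,80),(4,255,255)),"red2":((172,90,80),(179,255,255)),"green":((65,80,20),(85,255,255)),"yellow":((20,140,120),(28,255,255))}
for n in("scene0","side0"):
    p,d,c=load(n)
    for k,(lo,hi) in C.items():
        for m,s,ce in blobs(p,lo,hi,8):
            box=cv2.boxPoints(cv2.minAreaRect(np.argwhere(m)[:,::-1].astype(np.float32)))
            print(n,k,s[4],ce,box.ravel(),"d",np.median(d[m]))
E
```

```text
scene0 blue 95 [385.3 148.6] [378.4 156.7 386.6 137.6 392.4 140.  384.2 159.2] d 1348.9407
scene0 blue 738 [446.4 264.5] [429.2 279.6 448.4 241.2 464.  249.  444.8 287.4] d 1130.2051
scene0 blue 14 [254.2 304.4] [250.6 309.7 257.7 297.8 258.4 298.3 251.3 310.2] d 956.9598
scene0 blue 39 [194.3 311. ] [184.6 317.  204.6 302.5 206.3 304.7 186.2 319.3] d 1104.9956
scene0 red 125 [384.7 249.4] [376.9 246.2 388.2 241.4 393.  252.7 381.8 257.5] d 1041.3339
scene0 green 47 [340.7 135.2] [335.9 135.9 339.3 130.2 345.8 134.1 342.3 139.8] d 1509.5165
scene0 green 21 [402.5 160.3] [398.8 163.8 404.  156.  406.1 157.4 400.8 165.2] d 1423.1188
scene0 yellow 15 [397.2 140.7] [395. 139. 399. 139. 399. 142. 395. 142.] d 1375.1787
scene0 yellow 1553 [484.4 192.2] [455.2 202.7 478.9 150.5 516.2 167.5 492.5 219.6] d 1347.4366
scene0 yellow 13 [495. 160.] [488.9 158.3 489.1 157.7 501.1 161.7 500.9 162.3] d 1354.8883
scene0 yellow 14 [380.6 390.3] [376.5 388.  379.  386.  384.5 392.6 382.  394.6] d 927.6643
scene0 yellow 15 [382.9 396.9] [379.6 396.4 385.2 394.9 386.1 398.2 380.4 399.6] d 919.7409
side0 
[... 1954 characters left out ...]
 438 [221.5 339.1] [190.5 326.4 252.9 321.7 255.2 351.9 192.8 356.6] d 714.74506
side0 yellow 9 [249.9 104. ] [246.8 104.1 247.  103.  253.  104.  252.8 105.1] d 866.12213
side0 yellow 322 [270.  146.8] [249.1 152.5 284.  131.2 290.6 142.  255.7 163.3] d 1238.4436
side0 yellow 2070 [107.2 275.6] [ 48.6 289.9 126.  206.  167.  244.   89.6 327.8] d 831.06506
side0 yellow 41 [236.7 270.9] [231.9 270.9 234.7 266.1 241.8 270.2 239.  275. ] d 764.739
side0 yellow 66 [251.3 278.3] [247. 274. 255. 274. 255. 283. 247. 283.] d 750.15497
side0 yellow 81 [203.2 304.1] [199. 299. 207. 299. 207. 309. 199. 309.] d 693.23285
side0 yellow 79 [219.3 311.7] [215. 307. 223. 307. 223. 317. 215. 317.] d 679.46246
```

```bash
python3 - <<'E'
from h import *
np.set_printoptions(precision=1,suppress=True)
def dep(c,d,m):
    v,u=np.nonzero(m);K=c["K"];z=d[v,u]
    q=np.c_[(u-K[0,2])/K[0,0]*z,(v-K[1,2])/K[0,0]*z,z];return ((q-c["t"])@c["R"])[z>0]
p,d,c=load("side0");ps,ds,cs=load("scene0")
P=[b for b in blobs(p,(5,150,90),(14,255,255),400) if abs(b[2][0]-276)<15][0]
X=dep(c,d,P[0]);print("stop depth mean",X.mean(0),X.min(0),X.max(0))
hull=cv2.convexHull(np.argwhere(P[0])[:,::-1].astype(np.int32));print("poly",cv2.approxPolyDP(hull,3,True).reshape(-1,2).tolist())
n=np.linalg.svd(X-X.mean(0))[2][2];print("n",n,"yaw of y axis from world y (deg)",np.degrees(np.arctan2(-n[0]*np.sign(n[1]),abs(n[1]))))
# cover edge
ms=cv2.inRange(cv2.cvtColor(ps,cv2.COLOR_RGB2HSV),(100,60,60),(128,255,255));ms[:200]=0;ms[315:]=0;ms[:,:245]=0;ms[:,335:]=0
y,x=np.nonzero(ms)
m=cv2.inRange(cv2.cvtColor(p,cv2.COLOR_RGB2HSV),(100,90,50),(128,255,255))
for nm,cam,pts in(("scene",cs,np.c_[x,y]),("side",c,None)):
    if pts is None:
        yy,xx=np.nonzero((m>0)&(np.add.outer(np.arange(400),0*np.arange(640))>130));k=(xx>308)&(xx<362)&(yy<188)&(abs((xx-313)*49/47.+(yy-183))<6);pts=np.c_[xx[k],yy[k]]
    vx,vy,x0,y0=cv2.fitLine(pts.astype(np.float32),cv2.DIST_HUBER,0,1,.01).ravel()
    s=(pts-[x0,y0])@[vx,vy];s=s[abs((pts-[x0,y0])@[-vy,vx])<2.5]
    e=np.array([[x0+vx*q,y0+vy*q] for q in(s.min(),s.max())]);W=cast(cam,e,170);print(nm,len(s),e.ravel(),W.ravel(),np.linalg.norm(W[0]-W[1]))
for q,b in(("tray",[b for b in blobs(p,(65,80,20),(85,255,255),2000)][0]),):
    h=cv2.convexHull(np.argwhere(b[0])[:,::-1].astype(np.int32));a=cv2.approxPolyDP(h,5,True).reshape(-1,2);print(q,a.tolist());print(cast(c,a,16))
    X=dep(c,d,b[0]);print(X.mean(0))
print("caps",cast(c,[[305.4,181.8],[318.9,185.1]],125));print("sidegrip",cast(c,[[337.4,190.5]],88), "done caps",cast(c,[[203.2,304.1],[219.3,311.7],[236.7,270.9],[251.3,278.3]],80))
# bystanders via depth: rough
for nm,uv in dict(beaker=(365,290),jar=(394,255),timer=(412,232),tip=(413,195),reagent=(231,215),wash=(265,185),slide=(188,285)).items():
    mm=np.zeros((400,640),bool);mm[uv[1],uv[0]]=1;print(nm,dep(c,d,mm))
E
```

```text
stop depth mean [598.2 144.4  62.7] [553.4 126.1   2.2] [645.5 151.   97. ]
poly [[296, 267], [265, 260], [257, 232], [295, 241]]
n [ 0.1 -1.   0. ] yaw of y axis from world y (deg) 5.783354653865996
scene 264 [250.4 310.6 314.6 203.3] [ 597.3 -303.3  170.   568.1  -13.2  170. ] 291.6268223051527
side 138 [314.9 183.8 358.5 134.4] [ 571.1   18.8  170.   599.3 -297.2  170. ] 317.21838570428935
tray [[330, 331], [292, 398], [250, 376], [292, 315]]
[[412.1 254.1  16. ]
 [406.5 398.7  16. ]
 [487.5 398.7  16. ]
 [494.2 254.5  16. ]]
[453.1 326.3   7.1]
caps [[635.4 -49.5 125. ]
 [597.6 -50.6 125. ]]
sidegrip [[ 572.4 -106.2   88. ]] done caps [[614.4 355.7  80. ]
 [577.6 356.   80. ]
 [616.4 258.1  80. ]
 [578.6 261.6  80. ]]
beaker [[391.7 135.5  26.5]]
jar [[367.4  33.7  53.8]]
timer [[ 365.6 -107.9   24.8]]
tip [[ 405.5 -239.6   51.2]]
reagent [[741.8 117.7  89.6]]
wash [[740.8 -21.8 101.4]]
slide [[718.5 296.9  29. ]]
```

```bash
cat >> h.py <<'E'
from scipy.spatial.transform import Rotation as Ro
O=np.array([620,-70.5,0.]);yaw=np.radians(5.75)
T=np.array([[np.cos(yaw),-np.sin(yaw),0],[np.sin(yaw),np.cos(yaw),0],[0,0,1]])  # columns: track axes
def tr2w(q): return O+T@np.array(q,float)
def w2tr(q): return T.T@(np.array(q,float)-O)
def tool(a,s,M=T):  # tool z tilted a deg forward (track x), closing along s*track y
    a=np.radians(a);z=np.sin(a)*M[:,0]-np.cos(a)*M[:,2];y=s*M[:,1];return np.c_[np.cross(y,z),y,z]
def delta(s,P,R):
    R0=Ro.from_rotvec(s["tcp_rot"]).as_matrix()
    return np.round(np.r_[R0.T@(np.array(P)-s["position"])/10,np.degrees(Ro.from_matrix(R0.T@R).as_rotvec())],2)
E
python3 - <<'E'
from h import *
from bench import arm
np.set_printoptions(precision=2,suppress=True)
s=arm.state();c=arm.camera_info("wrist");R0=Ro.from_rotvec(s["tcp_rot"]).as_matrix()
print("cam in tool",R0.T@(-c["R"].T@c["t"]-s["position"]),"axis",R0.T@c["R"][2],c["K"][0,0],c["K"][:2,2])
for sg in(1,-1):
    R=tool(40,sg);print(sg,delta(s,[510,-90,260],R))
    G=tr2w([-59,-28,88])+19*R[:,2];print("grasp tcp",G)
E
```

```text
cam in tool [  68.75    0.19 -146.16] axis [-0.26 -0.    0.96] 309.70691628693146 [318.78 194.71]
1 [ -9.   -16.44  -2.22 -33.36 -30.2  -91.42]
grasp tcp [ 576.25 -103.05   73.45]
-1 [ -9.   -16.44  -2.22 -29.41  32.49  80.51]
grasp tcp [ 576.25 -103.05   73.45]
```

Call:
arm_command(steps=[[-4, -14, -4, 0, 0, 0, 4], [-8, -16.4, -3, -6, -5, -16, 4], [-9, -16.4, -2.2, -10, -9, -27, 4], [-9, -16.4, -2.2, -13.5, -12, -37, 4], [-9, -16.4, -2.2, -17, -15.4, -46.5, 4], [-9, -16.4, -2.2, -20.5, -18.6, -56, 4], [-9, -16.4, -2.2, -24, -21.7, -66, 4], [-9, -16.4, -2.2, -27.5, -25, -75.5, 4], [-9, -16.4, -2.2, -31, -28, -85, 4], [-9, -16.4, -2.2, -33.4, -30.2, -91.4, 4], [-9, -16.4, -2.2, -33.4, -30.2, -91.4, 4], [-9, -16.4, -2.2, -33.4, -30.2, -91.4, 4]], force=8)

```text
t: 1.6
position: [510.1, -90.2, 259.6]
tcp_rot: [-0.123, 2.439, 0.045]
contact_force: [0.7, 0.3, -0.6]
grip_width: 40.1
grip_force: 0.0
```

```bash
python3 - <<'E'
from h import *
from bench import arm
np.set_printoptions(precision=2,suppress=True)
s=arm.state();print(s["position"],s["tcp_rot"],s["joint_positions"],s["t"])
R=tool(40,1);G=tr2w([-59,-28,88])+19*R[:,2]-80*R[:,2];print("pre",G,delta(s,G,R))
E
```

```text
[510.11 -90.16 259.61] [-0.12  2.44  0.05] [-0.45 -0.44  2.36  0.56  0.68 -2.46] 1.6
pre [ 525.09 -108.2   134.73] [ 7.05 -1.95 10.39  0.04  0.12  0.03]
```

```bash
python3 - <<'E'
from h import *
from bench import arm
np.set_printoptions(precision=2,suppress=True)
s=arm.state()
R=tool(37,1);G=tr2w([-59,-28,88])+19*R[:,2]-70*R[:,2];print("pre",G,delta(s,G,R))
E
```

```text
pre [ 533.56 -107.35  128.73] [ 6.78 -1.95 11.4   0.04  3.12  0.03]
```

Call:
arm_command(steps=[[2.3, -0.7, 3.8, 0, 1.6, 0, 4], [4.6, -1.3, 7.6, 0, 3.1, 0, 4], [6.8, -2, 11.4, 0, 3.1, 0, 4], [6.8, -2, 11.4, 0, 3.1, 0, 4], [6.8, -2, 11.4, 0, 3.1, 0, 4]])

```text
t: 2.22
position: [537.0, -95.6, 141.1]
tcp_rot: [-0.108, 2.515, 0.018]
contact_force: [0.7, -0.0, 1.1]
grip_width: 39.9
grip_force: 0.0
```

```bash
python3 - <<'E'
from h import *
from bench import arm
np.set_printoptions(precision=2,suppress=True)
s=arm.state();print(s["position"],s["joint_positions"],s["t"])
c=arm.camera_info("wrist");p,d=arm.grab_frame("wrist");np.savez("wrist1.npz",p=p,d=d,**c);cv2.imwrite("pics/wrist1.png",p[:,:,::-1])
E
```

```text
[537.04 -95.64 141.11] [-0.38 -0.2   2.4   0.64  0.44 -2.55] 2.225
```

View pics/wrist1.png

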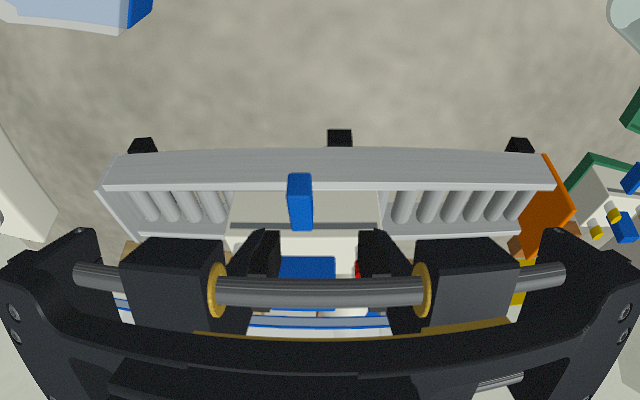

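The wrist view shows the side grip bar at x≈300, rows 173–230, between the fingers. Joint 6 is at its limit, so I'll back off and turn the tool by half a turn.

```bash
cat >> h.py <<'E'
def fray(c,uv):
    K=c["K"];q=np.array(uv,float)-K[:2,2];r=np.linalg.norm(q);th=r/K[0,0]
    v=np.r_[q/r*np.sin(th),np.cos(th)]@c["R"];return -c["R"].T@c["t"],v
def fcast(c,uv,z):
    o,v=fray(c,uv);return o+v*(z-o[2])/v[2]
E
python3 - <<'E'
from h import *
from bench import arm
np.set_printoptions(precision=1,suppress=True)
p,d,c=load("wrist1");print("cam",-c["R"].T@c["t"])
for b in blobs(p,(105,150,60),(122,255,255),300,(270,160,330,240)):
    print(b[1],b[2]);m=b[0]
    for z in(77,88,99): print(z,w2tr(fcast(c,b[2],z)))
    for uv in((290,174),(311,174),(290,228),(313,228)): print(uv,w2tr(fcast(c,uv,99)),w2tr(fcast(c,uv,77)),d[uv[1]+3,uv[0]+2*(1 if uv[0]<300 else -1)])
s=arm.state();R=tool(40,-1);print(delta(s,[500,-100,230],tool(37,1)),delta(s,[500,-100,230],R))
E
```

```text
cam [ 397.3 -105.2  220.1]
[ 287  173   26   58 1322] [299.9 201. ]
77 [-40.9 -31.5  77. ]
88 [-55. -30.  88.]
99 [-69.2 -28.5  99. ]
(290, 174) [-94.6 -32.6  99. ] [-70.9 -36.3  77. ] 205.8649
(311, 174) [-94.5 -20.4  99. ] [-70.8 -21.9  77. ] 204.62949
(290, 228) [-37.4 -37.8  99. ] [ -3.2 -42.5  77. ] 226.97182
(313, 228) [-37.5 -21.1  99. ] [ -3.4 -22.8  77. ] 225.8133
[-2.1 -0.2 -9.3 -1.2 -1.1 -0.4] [ -2.1  -0.2  -9.3  -6.5   1.9 179.5]
```

Call:
arm_command(steps=[[-1, -0.1, -4.7, 0, 0, 0, 4], [-2.1, -0.2, -9.3, 0, 0, 0, 4], [-2.1, -0.2, -9.3, -0.4, 0.1, 10, 4], [-2.1, -0.2, -9.3, -0.8, 0.2, 20, 4], [-2.1, -0.2, -9.3, -1.1, 0.3, 30, 4], [-2.1, -0.2, -9.3, -1.5, 0.4, 40, 4], [-2.1, -0.2, -9.3, -1.8, 0.5, 50, 4], [-2.1, -0.2, -9.3, -2.2, 0.6, 60, 4], [-2.1, -0.2, -9.3, -2.6, 0.7, 70, 4], [-2.1, -0.2, -9.3, -2.9, 0.8, 80, 4], [-2.1, -0.2, -9.3, -3.3, 1, 90, 4], [-2.1, -0.2, -9.3, -3.6, 1.1, 100, 4], [-2.1, -0.2, -9.3, -4, 1.2, 110, 4], [-2.1, -0.2, -9.3, -4.4, 1.3, 120, 4], [-2.1, -0.2, -9.3, -4.7, 1.4, 130, 4], [-2.1, -0.2, -9.3, -5.1, 1.5, 140, 4], [-2.1, -0.2, -9.3, -5.4, 1.6, 150, 4], [-2.1, -0.2, -9.3, -5.8, 1.7, 160, 4], [-2.1, -0.2, -9.3, -6.2, 1.8, 170, 4], [-2.1, -0.2, -9.3, -6.5, 1.9, 179.5, 4]])

```text
t: 4.78
position: [500.1, -100.2, 230.6]
tcp_rot: [-2.916, -0.137, -1.064]
contact_force: [-0.3, -0.2, -0.3]
grip_width: 40.2
grip_force: 0.0
```

```bash
python3 - <<'E'
from h import *
from bench import arm
np.set_printoptions(precision=2,suppress=True)
s=arm.state();print(s["position"],s["joint_positions"],s["t"])
R=tool(40,-1)
for b in(70,0):
  G=tr2w([-60,-29.3,88])+(19-b)*R[:,2];print("to",G,delta(s,G,R))
E
```

```text
[ 500.07 -100.21  230.62] [-0.49 -0.43  2.41  0.63  0.65  0.58] 4.775
to [ 530.62 -108.95  127.07] [-4.4   1.18  9.83  0.12 -0.08 -0.32]
to [ 575.39 -104.44   73.45] [-4.41  1.17 16.83  0.12 -0.08 -0.32]
```

Call:
arm_command(steps=[[-2.2, 0.6, 5, 0, 0, -0.3, 4], [-4.4, 1.2, 9.8, 0, 0, -0.3, 4], [-4.4, 1.2, 9.8, 0, 0, -0.3, 4], [-4.4, 1.2, 9.8, 0, 0, -0.3, 4], [-4.4, 1.2, 9.8, 0, 0, -0.3, 4], [-4.4, 1.2, 9.8, 0, 0, -0.3, 4]])

```text
t: 5.52
position: [531.0, -109.2, 127.8]
tcp_rot: [-2.918, -0.154, -1.066]
contact_force: [1.3, -0.3, 0.5]
grip_width: 40.1
grip_force: 0.0
```

```bash
python3 - <<'E'
from h import *
from bench import arm
np.set_printoptions(precision=2,suppress=True)
s=arm.state();print(s["position"],s["joint_positions"],s["t"],s["contact_force"])
R=tool(40,-1)
G=tr2w([-60,-29.3,88])+19*R[:,2];print("to",G,delta(s,G,R))
E
```

```text
[ 531.03 -109.21  127.77] [-0.47 -0.18  2.46  0.98  0.43  0.17] 5.525 [ 1.27 -0.33  0.5 ]
to [ 575.39 -104.44   73.45] [-0.09 -0.04  7.03  0.11 -0.13  0.33]
```

Call:
arm_command(steps=[[0, 0, 1.2, 0, 0, 0, 4], [0, 0, 2.4, 0, 0, 0, 4], [0, 0, 3.6, 0, 0, 0, 4], [0, 0, 4.8, 0, 0, 0, 4], [0, 0, 6, 0, 0, 0, 4], [-0.1, 0, 7, 0, 0, 0.3, 4], [-0.1, 0, 7, 0, 0, 0.3, 4], [-0.1, 0, 7, 0, 0, 0.3, 4]])

```text
t: 6.52
position: [574.0, -104.3, 71.3]
tcp_rot: [-2.917, -0.145, -1.06]
contact_force: [-0.6, 0.1, -0.1]
grip_width: 40.4
grip_force: 0.0
```

```bash
python3 - <<'E'
from h import *
from bench import arm
np.set_printoptions(precision=2,suppress=True)
s=arm.state();print(s["position"],s["joint_positions"],s["t"],s["contact_force"])
R=tool(40,-1)
G=tr2w([-60,-29.3,88])+19*R[:,2];print("to",G,delta(s,G,R))
p,d=arm.grab_frame("side");cv2.imwrite("pics/side2.png",cv2.resize(p[120:270,240:440,::-1],None,fx=4,fy=4))
E
```

```text
[ 574.04 -104.27   71.28] [-0.41  0.02  2.41  1.35  0.32 -0.17] 6.525 [-0.56  0.13 -0.08]
to [ 575.39 -104.44   73.45] [ 0.24  0.03 -0.08  0.01  0.05 -0.05]
```

View pics/side2.png

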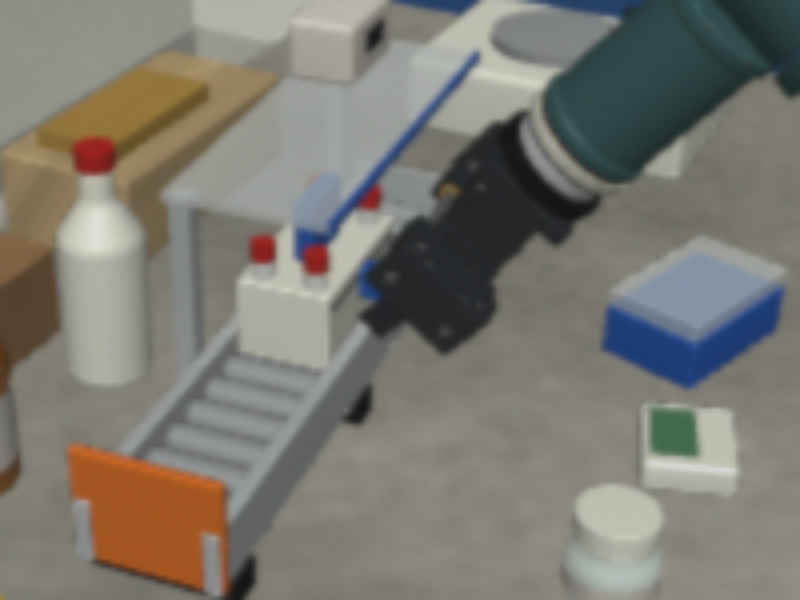

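The side view shows the fingers around the blue side grip. The wrist is near its singularity, so I'll fit a quick kinematic model from the logged poses before sliding the carrier.

```bash
cat > kin.py <<'E'
from h import *
from scipy.optimize import least_squares
D=[([674.29,0.03,237.4],[-.03688,.26473,1.60537,0,1.27369,-.0369]),([510.11,-90.16,259.61],[-.45,-.44,2.36,.56,.68,-2.46]),([537.04,-95.64,141.11],[-.38,-.2,2.4,.64,.44,-2.55]),
([500.07,-100.21,230.62],[-.49,-.43,2.41,.63,.65,.58]),([531.03,-109.21,127.77],[-.47,-.18,2.46,.98,.43,.17]),([574.04,-104.27,71.28],[-.41,.02,2.41,1.35,.32,-.17])]
E_=lambda s,a:Ro.from_euler(s,a).as_matrix()
def basis(q):  # columns: h(z), d(lateral), a, e(elbow offset), b, c
    A=E_('z',q[0]);U=A@E_('y',q[1]);F=A@E_('y',q[1]+q[2]);W=F@E_('z',q[3])@E_('y',q[4])
    return np.c_[[0,0,1],A[:,1],U[:,2],F[:,0],F[:,2],W[:,2]],W@E_('z',q[5])
def fit():
    M=np.vstack([basis(q)[0] for _,q in D]);b=np.hstack([p for p,_ in D]);w=np.repeat([5]+[1]*(len(D)-1),3)
    x=np.linalg.lstsq(M*w[:,None],b*w,rcond=None)[0];return x,(M@x-b)
E
python3 - <<'E'
from kin import *
from bench import arm
np.set_printoptions(precision=3,suppress=True)
s=arm.state();print(s["joint_positions"]);x,r=fit();print(x,r)
B,W=basis(s["joint_positions"]);print(Ro.from_rotvec(s["tcp_rot"]).as_matrix());print(W)
B,W=basis(D[0][1]);print(W)
E
```

```text
[-0.406  0.021  2.414  1.348  0.325 -0.166]
[256.009  25.062 511.676   4.607 567.278 340.893] [ 0.005  0.17  -0.1    0.949 -2.428 -0.427  1.345  0.963  3.138 -0.536
 -0.08  -0.362 -3.071  1.509 -3.138  1.084 -4.285  3.284]
[[ 0.763  0.099  0.639]
 [ 0.076 -0.995  0.064]
 [ 0.642 -0.    -0.767]]
[[-0.099  0.763  0.639]
 [ 0.995  0.076  0.064]
 [ 0.     0.642 -0.767]]
[[-1.    -0.    -0.002]
 [-0.     1.     0.   ]
 [ 0.002  0.    -1.   ]]
```

```bash
cat >> kin.py <<'E'
X,_=fit()
RZ=E_('z',np.pi/2)
lo=np.array([-2.63,-.94,.31,-1.31,0,-2.55]);hi=np.array([2.63,2.18,2.57,4.45,2.66,2.55])
def ik(P,R,q0):
    f=lambda q:np.r_[(basis(q)[0]@X-P)/100,(Ro.from_matrix((basis(q)[1]@RZ).T@R)).as_rotvec()]
    r=least_squares(f,np.clip(q0,lo+1e-4,hi-1e-4),bounds=(lo,hi),xtol=1e-12,ftol=1e-12);return r.x,2*r.cost
E
python3 - <<'E'
from kin import *
from bench import arm
np.set_printoptions(precision=2,suppress=True)
q0=arm.state()["joint_positions"]
for tilt in(35,40,45):
  for sg in(-1,1):
   R=tool(tilt,sg)
   for name,seed in(("cont",q0),("q4=3",[-.3,0,2.4,3,.2,-2 if sg<0 else 1])):
    q=np.array(seed,float);q[5]+=(0 if sg<0 or name!="cont" else -3.1*0-2.2);print(tilt,sg,name)
    for y in range(-30,151,30):
        q,e=ik(tr2w([-60,y,88])+19*R[:,2],R,q);print("   ",y,q,"%.4f"%e)
E
```

```text
35 -1 cont
    -30 [-0.38  0.03  2.36  0.94  0.33  0.25] 0.0000
    0 [-0.31  0.    2.38  0.91  0.3   0.34] 0.0000
    30 [-0.24 -0.01  2.4   0.85  0.26  0.46] 0.0000
    60 [-0.16 -0.03  2.41  0.75  0.22  0.61] 0.0000
    90 [-0.08 -0.04  2.42  0.6   0.19  0.83] 0.0000
    120 [-0.   -0.04  2.43  0.38  0.16  1.11] 0.0000
    150 [ 0.08 -0.04  2.43  0.08  0.15  1.48] 0.0000
35 -1 q4=3
    -30 [-0.38  0.03  2.36  0.94  0.33  0.25] 0.0000
    0 [-0.31  0.    2.38  0.91  0.3   0.34] 0.0000
    30 [-0.24 -0.01  2.4   0.85  0.26  0.46] 0.0000
    60 [-0.16 -0.03  2.41  0.75  0.22  0.61] 0.0000
    90 [-0.08 -0.04  2.42  0.6   0.19  0.83] 0.0000
    120 [-0.   -0.04  2.43  0.38  0.16  1.11] 0.0000
    150 [ 0.08 -0.04  2.43  0.08  0.15  1.48] 0.0000
35 1 cont
    -30 [-0.33  0.02  2.34  0.65  0.31 -2.55] 0.0047
    0 [-0.28  0.    2.37  0.69  0.28 -2.55] 0.0020
    30 [-0.22 -0.01  2.39  0.73  0.25 -2.55] 0.0004
    60 [-0.16 -0.03  2.41  0.75  0.22 -2.53] 0.0000
    90 [-0.08 -0.04  2.42  0.6   0.19 -2.32] 0.0000
    120 [-0.   -0.04  2.43  0.38  0.16 -2.03] 0.0000
    150 [ 0.08 -0.04  2
[... 2717 characters left out ...]
.55] 0.0407
    0 [-0.23 -0.02  2.41  0.75  0.14 -2.55] 0.0318
    30 [-0.17 -0.03  2.44  0.79  0.11 -2.55] 0.0239
    60 [-0.1  -0.04  2.46  0.83  0.07 -2.55] 0.0173
    90 [-0.03 -0.05  2.47  0.88  0.03 -2.55] 0.0119
    120 [ 0.04 -0.05  2.48  0.93  0.   -2.55] 0.0077
    150 [ 0.09 -0.05  2.48  0.97  0.   -2.55] 0.0058
45 1 q4=3
    -30 [-0.44  0.03  2.46  1.75  0.38  2.55] 0.0001
    0 [-0.36  0.01  2.48  1.81  0.33  2.55] 0.0000
    30 [-0.28 -0.01  2.5   1.89  0.28  2.53] 0.0000
    60 [-0.2  -0.03  2.51  2.03  0.23  2.45] 0.0000
    90 [-0.11 -0.04  2.52  2.24  0.19  2.32] 0.0000
    120 [-0.02 -0.04  2.53  2.56  0.15  2.07] 0.0000
    150 [ 0.08 -0.04  2.53  3.02  0.13  1.68] 0.0000
```

```bash
python3 - <<'E'
from kin import *
from bench import arm
np.set_printoptions(precision=2,suppress=True)
s=arm.state()
R=tool(35.5,-1);G=tr2w([-60,-29.3,88])+19*R[:,2];print("to",G,delta(s,G,R))
E
```

```text
to [ 574.22 -104.56   72.53] [ 0.1   0.03 -0.09  0.01 -4.45 -0.05]
```

Call:
arm_command(steps=[[0.05, 0, -0.1, 0, -1.5, 0, 4], [0.1, 0, -0.1, 0, -3, 0, 4], [0.1, 0, -0.1, 0, -4.5, 0, 4], [0.1, 0, -0.1, 0, -4.5, 0, 1.2], [0.1, 0, -0.1, 0, -4.5, 0, 1.2], [0.1, 0, -0.1, 0, -4.5, 0, 1.2], [0.1, 0, -0.1, 0, -4.5, 0, 1.2], [0.1, 0, -0.1, 0, -4.5, 0, 1.2]], force=8)

```text
t: 7.58
position: [573.6, -104.1, 71.6]
tcp_rot: [-2.96, -0.147, -0.944]
contact_force: [-3.6, -0.3, 3.7]
grip_width: 16.4
grip_force: 8.0
```

```bash
python3 - <<'E'
from kin import *
from bench import arm
np.set_printoptions(precision=2,suppress=True)
s=arm.state();print({k:s[k] for k in("position","joint_positions","contact_force","grip_width","grip_force")})
R=tool(35.5,-1);gp=s["position"]-19*Ro.from_rotvec(s["tcp_rot"]).as_matrix()[:,2];print("grasp in track",w2tr(gp))
R0=Ro.from_rotvec(s["tcp_rot"]).as_matrix();print("lane y in tool",R0.T@T[:,1])
E
```

```text
{'position': array([ 573.6 , -104.12,   71.58]), 'joint_positions': array([-0.38,  0.02,  2.37,  0.97,  0.33,  0.22]), 'contact_force': array([-3.65, -0.3 ,  3.72]), 'grip_width': 16.369284352441994, 'grip_force': 8.000789933139458}
grasp in track [-60.53 -28.81  87.07]
lane y in tool [-0. -1.  0.]
```

Call:
arm_command(steps=[[0, -0.3, 0, 0, 0, 0, 1.2], [0, -1, 0, 0, 0, 0, 1.2], [0, -2, 0, 0, 0, 0, 1.2], [0, -3, 0, 0, 0, 0, 1.2], [0, -4, 0, 0, 0, 0, 1.2], [0, -5, 0, 0, 0, 0, 1.2], [0, -6, 0, 0, 0, 0, 1.2], [0, -7, 0, 0, 0, 0, 1.2], [0, -8, 0, 0, 0, 0, 1.2], [0, -9, 0, 0, 0, 0, 1.2], [0, -10, 0, 0, 0, 0, 1.2], [0, -11, 0, 0, 0, 0, 1.2], [0, -12, 0, 0, 0, 0, 1.2], [0, -13, 0, 0, 0, 0, 1.2], [0, -14, 0, 0, 0, 0, 1.2], [0, -15, 0, 0, 0, 0, 1.2], [0, -16, 0, 0, 0, 0, 1.2], [0, -16.5, 0, 0, 0, 0, 1.2], [0, -16.5, 0, 0, 0, 0, 1.2]])

```text
t: 9.95
position: [557.1, 61.2, 71.6]
tcp_rot: [-2.96, -0.15, -0.943]
contact_force: [0.2, 0.3, 0.4]
grip_width: 15.8
grip_force: 8.0
```

```bash
python3 - <<'E'
from kin import *
from bench import arm
np.set_printoptions(precision=2,suppress=True)
s=arm.state();print({k:s[k] for k in("t","position","joint_positions","contact_force","grip_width","grip_force")})
R0=Ro.from_rotvec(s["tcp_rot"]).as_matrix();gp=s["position"]-19*R0[:,2];print("grasp in track",w2tr(gp),"lane y in tool",R0.T@T[:,1])
E
```

```text
{'t': 9.95, 'position': array([557.1 ,  61.19,  71.62]), 'joint_positions': array([ 0.04, -0.05,  2.43,  0.24,  0.14,  1.28]), 'contact_force': array([0.18, 0.33, 0.37]), 'grip_width': 15.771745406824088, 'grip_force': 8.000387025531381}
grasp in track [-60.38 137.3   87.12] lane y in tool [ 0. -1.  0.]
```

Now I'll push slowly into the stop, 3 mm per row, and watch the force.

Call:
arm_command(steps=[[0, -0.3, 0, 0, 0, 0, 1.2], [0, -0.6, 0, 0, 0, 0, 1.2], [0, -0.9, 0, 0, 0, 0, 1.2], [0, -0.9, 0, 0, 0, 0, 1.2]])

```text
t: 10.45
position: [556.3, 69.3, 71.6]
tcp_rot: [-2.96, -0.148, -0.943]
contact_force: [-0.7, -0.1, -0.2]
grip_width: 15.8
grip_force: 8.0
```

Call:
arm_command(steps=[[0, -0.2, 0, 0, 0, 0, 1.2], [0, -0.4, 0, 0, 0, 0, 1.2], [0, -0.4, 0, 0, 0, 0, 1.2]])

```text
t: 10.82
position: [555.9, 72.9, 71.6]
tcp_rot: [-2.96, -0.147, -0.943]
contact_force: [-1.2, -1.7, -0.2]
grip_width: 16.2
grip_force: 8.0
```

Call:
arm_command(steps=[[0, -0.15, 0, 0, 0, 0, 1.2], [0, -0.3, 0, 0, 0, 0, 1.2], [0, -0.3, 0, 0, 0, 0, 1.2]])

```text
t: 11.2
position: [555.7, 74.2, 71.6]
tcp_rot: [-2.962, -0.144, -0.943]
contact_force: [-2.5, -16.6, 2.2]
grip_width: 18.1
grip_force: 8.0
```

```bash
python3 - <<'E'
from kin import *
from bench import arm
np.set_printoptions(precision=2,suppress=True)
s=arm.state();R0=Ro.from_rotvec(s["tcp_rot"]).as_matrix();gp=s["position"]-19*R0[:,2];print(s["contact_force"],"grasp in track",w2tr(gp))
p,d=arm.grab_frame("side");np.savez("side3.npz",p=p,d=d,**arm.camera_info("side"));cv2.imwrite("pics/side3.png",cv2.resize(p[140:290,220:420,::-1],None,fx=4,fy=4))
E
```

```text
[ -2.46 -16.57   2.18] grasp in track [-60.5  150.47  87.08]
```

View pics/side3.png

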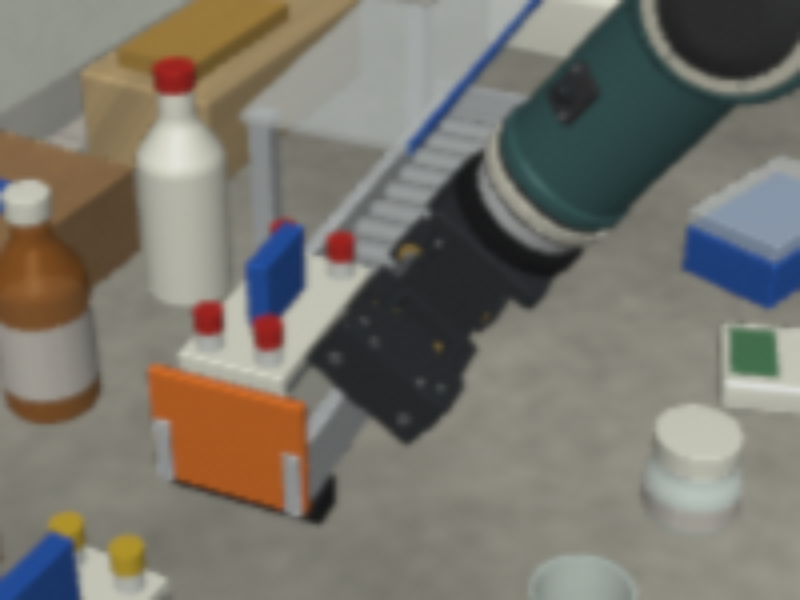

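Call:
arm_command(steps=[[0, 0.1, 0, 0, 0, 0, 1.8], [0, 0.1, 0, 0, 0, 0, 2.5], [0, 0.1, 0, 0, 0, 0, 3.2], [0, 0.1, 0, 0, 0, 0, 3.2], [0, 0.1, 0, 0, 0, 0, 3.2], [0, 0.1, -1, 0, 0, 0, 3.2], [0, 0.1, -3, 0, 0, 0, 3.2], [0, 0.1, -6, 0, 0, 0, 3.2], [0, 0.1, -9, 0, 0, 0, 3.2], [0, 0.1, -9, 0, 0, 0, 3.2]])

```text
t: 12.5
position: [504.9, 69.8, 148.3]
tcp_rot: [-2.957, -0.147, -0.952]
contact_force: [1.3, 0.0, 0.6]
grip_width: 31.8
grip_force: 0.0
```

```bash
cat >> h.py <<'E'
def down(yw):  # tool down, closing along x axis turned by yw (rad)
    c,s=np.cos(yw),np.sin(yw);return np.array([[-s,c,0],[c,s,0],[0,0,-1.]])
E
python3 - <<'E'
from kin import *
from bench import arm
np.set_printoptions(precision=2,suppress=True)
s=arm.state();print(s["position"],s["joint_positions"],s["contact_force"])
p,d=arm.grab_frame("side");np.savez("side4.npz",p=p,d=d,**arm.camera_info("side"))
c=arm.camera_info("side")
for b in blobs(p,(0,110,80),(4,255,255),20,(240,170,330,240))+blobs(p,(105,120,50),(125,255,255),60,(250,170,340,260)):
    print("side",b[1],b[2],[w2tr(cast(c,b[2],z)[0]) for z in(126,88)])
R=down(yaw);G=tr2w([0,150,132])+19*R[:,2]
up=s["position"]+[0,0,110];print("up",delta(s,up,R),"handle+100",G+[0,0,100],delta(s,G+[0,0,100],R))
print(ik(G,R,[.1,.3,1.6,0,1.2,0]))
E
```

```text
[504.94  69.84 148.25] [ 0.08 -0.32  2.47  0.03  0.36  1.53] [1.28 0.02 0.59]
side [302 198   6   8  43] [304.56 201.26] [array([-19.04, 106.43, 126.  ]), array([ 6.48, 50.65, 88.  ])]
side [268 215   8   9  54] [271.63 218.94] [array([ 16.99, 199.43, 126.  ]), array([ 45.38, 151.07,  88.  ])]
side [284 220   7   8  44] [286.7  223.09] [array([-19.81, 201.01, 126.  ]), array([  5.64, 152.78,  88.  ])]
side [282 196  14  23 233] [288.64 207.28] [array([  3.58, 143.65, 126.  ]), array([30.91, 90.84, 88.  ])]
side [301 221  19  14 197] [310.16 227.74] [array([-72.33, 197.51, 126.  ]), array([-51.06, 149.  ,  88.  ])]
up [  6.42  -0.01  -8.93  27.93 -27.99 -86.87] handle+100 [604.97  78.75 213.  ] [ 11.93   0.1    0.6   27.93 -27.99 -86.87]
(array([ 0.09,  0.25,  1.87, -0.  ,  1.03, -0.01]), np.float64(2.898997601112717e-23))
```

Call:
arm_command(steps=[[3.2, 0, -4.5, 0, 0, 0, 5], [6.4, 0, -8.9, 2.8, -2.8, -8.7, 5], [6.4, 0, -8.9, 5.6, -5.6, -17.4, 5], [6.4, 0, -8.9, 8.4, -8.4, -26, 5], [6.4, 0, -8.9, 11.2, -11.2, -34.8, 5], [6.4, 0, -8.9, 14, -14, -43.5, 5], [6.4, 0, -8.9, 16.8, -16.8, -52, 5], [6.4, 0, -8.9, 19.6, -19.6, -61, 5], [6.4, 0, -8.9, 22.4, -22.4, -69.6, 5], [6.4, 0, -8.9, 25.2, -25.2, -78, 5], [8, 0, -6, 27.9, -28, -86.9, 5], [10, 0.1, -3, 27.9, -28, -86.9, 5], [11.9, 0.1, 0.6, 27.9, -28, -86.9, 5], [11.9, 0.1, 0.6, 27.9, -28, -86.9, 5], [11.9, 0.1, 0.6, 27.9, -28, -86.9, 5]])

```text
t: 14.42
position: [603.7, 78.6, 207.5]
tcp_rot: [-2.103, -2.326, 0.01]
contact_force: [0.5, -0.2, -0.9]
grip_width: 49.8
grip_force: 0.0
```

```bash
python3 - <<'E'
from kin import *
from bench import arm
np.set_printoptions(precision=2,suppress=True)
s=arm.state();print(s["position"],s["joint_positions"],s["contact_force"])
c=arm.camera_info("wrist");p,d=arm.grab_frame("wrist");np.savez("wrist5.npz",p=p,d=d,**c);cv2.imwrite("pics/wrist5.png",p[:,:,::-1])
R=down(yaw);G=tr2w([0,150,132])+19*R[:,2];print(G,delta(s,G,R))
E
```

```text
[603.66  78.58 207.52] [ 0.09  0.17  1.78 -0.    1.2  -0.01] [ 0.46 -0.23 -0.92]
[604.97  78.75 113.  ] [ 0.01  0.21  9.45 -0.49  0.02  0.01]
```

View pics/wrist5.png

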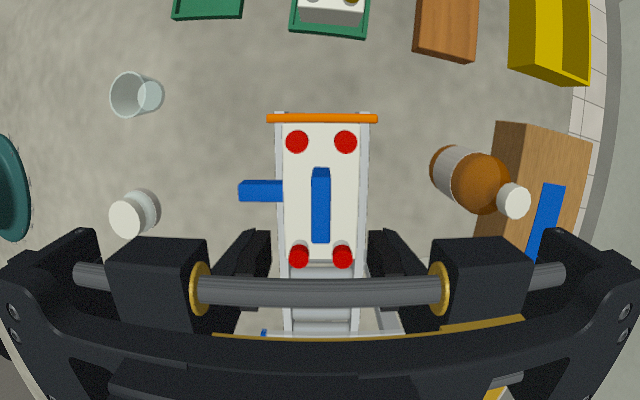

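The wrist view shows the carrier against the orange stop and the handle at (320,205), midway between the fingers. I'll check it numerically.

```bash
python3 - <<'E'
from kin import *
np.set_printoptions(precision=2,suppress=True)
p,d,c=load("wrist5")
for b in blobs(p,(0,150,80),(5,255,255),150,(270,110,380,275)): print("cap",b[2],w2tr(fcast(c,b[2],129)),w2tr(fcast(c,b[2],124)))
for uv in((313,169),(328,169)): print("handle far top",w2tr(fcast(c,uv,148)))
for b in blobs(p,(105,150,60),(122,255,255),300,(230,150,340,250)): print(b[1],b[2],w2tr(fcast(c,b[2],148)),w2tr(fcast(c,b[2],99)))
for uv in((268,116),(377,116)): print("stop",w2tr(fcast(c,uv,95)))
E
```

```text
cap [296.47 141.46] [-18.23 197.17 129.  ] [-18.64 196.69 124.  ]
cap [345.12 141.68] [ 17.12 197.1  129.  ] [ 17.49 196.62 124.  ]
cap [298.38 256.21] [-18.44 105.47 129.  ] [-18.85 102.95 124.  ]
cap [341.97 256.56] [ 16.79 105.34 129.  ] [ 17.16 102.81 124.  ]
handle far top [ -5.71 180.29 148.  ]
handle far top [  4.41 180.32 148.  ]
[ 311  168   20   75 1328] [320.49 204.97] [ -0.6  154.93 148.  ] [ -0.8  139.71  99.  ]
[238 180  45  22 904] [260.61 190.4 ] [-42.25 165.28 148.  ] [-52.38 152.53  99.  ]
stop [-44.76 215.75  95.  ]
stop [ 46.19 216.01  95.  ]
```

Call:
arm_command(steps=[[0, 0.15, 2.5, -0.5, 0, 0, 5], [0, 0.15, 5, -0.5, 0, 0, 5], [0, 0.15, 7, -0.5, 0, 0, 5], [0, 0.15, 8.5, -0.5, 0, 0, 5], [0, 0.15, 9.4, -0.5, 0, 0, 5], [0, 0.15, 9.4, -0.5, 0, 0, 5], [0, 0.15, 9.4, -0.5, 0, 0, 5]], force=30)

```text
t: 15.35
position: [605.9, 78.8, 115.9]
tcp_rot: [2.105, 2.328, 0.005]
contact_force: [-0.5, -0.5, 1.1]
grip_width: 50.1
grip_force: 0.0
```

Call:
arm_command(steps=[[0, 0, 0, 0, 0, 0, 3], [0, 0, 0, 0, 0, 0, 1], [0, 0, 0, 0, 0, 0, 1], [0, 0, 0, 0, 0, 0, 1], [0, 0, 0, 0, 0, 0, 1], [0, 0, 0, 0, 0, 0, 1]])

```text
t: 16.1
position: [605.0, 78.8, 115.1]
tcp_rot: [2.106, 2.329, 0.003]
contact_force: [-0.7, -0.5, 1.1]
grip_width: 13.8
grip_force: 29.9
```

Call:
arm_command(steps=[[0, 0, -0.4, 0, 0, 0, 1], [0, 0, -1.2, 0, 0, 0, 1], [0, 0, -2.4, 0, 0, 0, 1], [0, 0, -4, 0, 0, 0, 1], [0, 0, -6, 0, 0, 0, 1], [0, 0, -8, 0, 0, 0, 1], [0, 0, -10, 0, 0, 0, 1], [0, 0, -11.5, 0, 0, 0, 1], [0, 0, -12, 0, 0, 0, 1], [0, 0, -12, 0, 0, 0, 1], [0, 0, -12, 0, 0, 0, 1]])

```text
t: 17.48
position: [604.2, 78.7, 234.0]
tcp_rot: [2.106, 2.329, 0.001]
contact_force: [-0.5, -0.3, -3.5]
grip_width: 13.8
grip_force: 29.9
```

```bash
python3 - <<'E'
from kin import *
from bench import arm
np.set_printoptions(precision=2,suppress=True)
s=arm.state();print({k:s[k] for k in("t","position","joint_positions","contact_force","torque","grip_width","grip_force")})
R=down(np.radians(2.4));print(delta(s,[450,326,235],R))
E
```

```text
{'t': 17.475, 'position': array([604.19,  78.66, 234.03]), 'joint_positions': array([ 0.09,  0.14,  1.76, -0.  ,  1.24, -0.01]), 'contact_force': array([-0.49, -0.26, -3.49]), 'torque': array([-0.05, -0.01, -0.  ]), 'grip_width': 13.792537068447492, 'grip_force': 29.941975220572203}
[ 26.16 -12.86  -0.12   0.07   0.02   3.36]
```

Call:
arm_command(steps=[[0.8, -0.6, 0, 0, 0, 0.3, 1], [2.2, -1.8, 0, 0, 0, 0.8, 1], [4, -3.2, 0, 0, 0, 1.2, 1], [6, -4.8, 0, 0, 0, 1.6, 1], [8, -6.4, 0, 0, 0, 2, 1], [10, -8, 0, 0, 0, 2.4, 1], [12, -9.6, 0, 0, 0, 2.8, 1], [13.6, -11.2, 0, 0, 0, 3.1, 1], [14.8, -12.4, 0, 0, 0, 3.4, 1], [15, -12.9, 0, 0, 0, 3.4, 1], [15, -12.9, 0, 0, 0, 3.4, 1], [15, -12.9, 0, 0, 0, 3.4, 1]])

```text
t: 18.98
position: [461.9, 214.7, 234.8]
tcp_rot: [2.174, 2.264, 0.004]
contact_force: [-0.2, 0.8, -3.9]
grip_width: 13.9
grip_force: 29.9
```

```bash
python3 - <<'E'
from kin import *
from bench import arm
np.set_printoptions(precision=2,suppress=True)
s=arm.state();print(s["position"],s["tcp_rot"],s["joint_positions"])
c=arm.camera_info("wrist");p,d=arm.grab_frame("wrist");np.savez("wrist6.npz",p=p,d=d,**c);cv2.imwrite("pics/wrist6.png",p[:,:,::-1])
E
```

```text
[461.91 214.67 234.81] [2.17 2.26 0.  ] [ 0.39 -0.05  1.96 -0.    1.23  0.35]
```

View pics/wrist6.png

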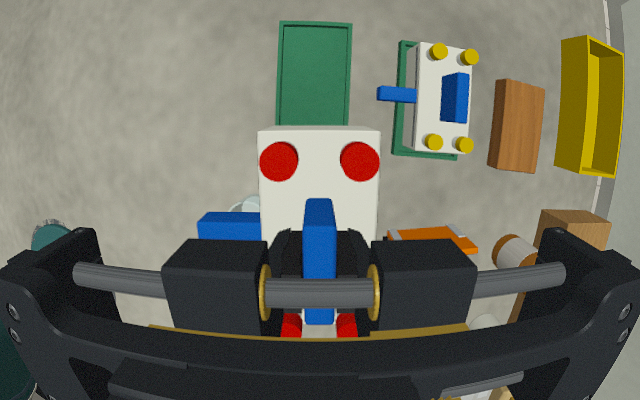

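The wrist view shows the empty tray ahead, with its far corners at (279,21) and (352,24), and the carrier held level. Next I'll work out the tray pose and the carrier's offset in the hand.

```bash
python3 - <<'E'
from kin import *
from bench import arm
np.set_printoptions(precision=2,suppress=True)
p,d,c=load("wrist6");s=arm.state();R0=Ro.from_rotvec(s["tcp_rot"]).as_matrix()
b=blobs(p,(65,80,20),(85,255,255),2000,(265,10,365,130))[0];m=b[0]
L=[];Rr=[]
for v in range(35,118,4):
    u=np.nonzero(m[v])[0];L.append(fcast(c,(u.min()-.5,v),16)[:2]);Rr.append(fcast(c,(u.max()+.5,v),16)[:2])
F=[]
for u in range(290,345,4): F.append(fcast(c,(u,np.nonzero(m[:,u])[0].min()-.5),16)[:2])
for n,q in(("L",L),("R",Rr),("F",F)):
    q=np.array(q,np.float32);l=cv2.fitLine(q,cv2.DIST_HUBER,0,.1,.01).ravel();print(n,l[2:],"dir",np.degrees(np.arctan2(l[1],l[0])))
cc=[fcast(c,(b2[2]),234.81-115.1+50+78)for b2 in blobs(p,(0,150,80),(5,255,255),400,(250,130,390,190))]
print("caps in tool",[R0.T@(x-s["position"]) for x in cc])
print("grasp: TCP in track",w2tr([605,78.8,115]))
E
```

```text
L [408.75 328.87] dir -89.93155
R [493.66 333.91] dir -89.9371
F [451.82 393.35] dir -0.05106166
caps in tool [array([ 47.46, -17.62, -13.02]), array([ 47.51,  17.65, -12.9 ])]
grasp: TCP in track [  0.03 150.05 115.  ]
```

```bash
python3 - <<'E'
from kin import *
from bench import arm
np.set_printoptions(precision=2,suppress=True)
s=arm.state();print(delta(s,[451.2,322.5,235],down(0.001)),delta(s,[451.2,322.5,100],down(0.001)))
E
```

```text
[10.82 -0.64 -0.03  0.2   0.02  2.26] [10.82 -0.69 13.47  0.2   0.02  2.26]
```

Call:
arm_command(steps=[[0.7, 0, 0, 0, 0, 0.4, 1], [2.2, -0.1, 0, 0, 0, 0.8, 1], [4.4, -0.3, 0, 0, 0, 1.2, 1], [6.6, -0.4, 0, 0, 0, 1.6, 1], [8.6, -0.5, 0, 0, 0, 2, 1], [10.2, -0.6, 0, 0.2, 0, 2.3, 1], [10.8, -0.7, 0.6, 0.2, 0, 2.3, 1], [10.8, -0.7, 2, 0.2, 0, 2.3, 1], [10.8, -0.7, 4, 0.2, 0, 2.3, 1], [10.8, -0.7, 6, 0.2, 0, 2.3, 1], [10.8, -0.7, 8, 0.2, 0, 2.3, 1], [10.8, -0.7, 10, 0.2, 0, 2.3, 1], [10.8, -0.7, 12, 0.2, 0, 2.3, 1], [10.8, -0.7, 13, 0.2, 0, 2.3, 1], [10.8, -0.7, 13.4, 0.2, 0, 2.3, 1], [10.8, -0.7, 13.4, 0.2, 0, 2.3, 1], [10.8, -0.7, 13.4, 0.2, 0, 2.3, 1]])

```text
t: 21.15
position: [451.1, 323.0, 101.6]
tcp_rot: [2.22, 2.222, 0.002]
contact_force: [-1.2, -0.3, -3.7]
grip_width: 13.8
grip_force: 29.9
```

```bash
python3 - <<'E'
from kin import *
from bench import arm
np.set_printoptions(precision=2,suppress=True)
s=arm.state();print(s["position"],s["contact_force"],delta(s,[451.2,322.5,70],down(0.001)))
p,d=arm.grab_frame("side");cv2.imwrite("pics/side7.png",cv2.resize(p[230:400,180:400,::-1],None,fx=3.5,fy=3.5))
E
```

```text
[451.08 323.01 101.56] [-1.16 -0.27 -3.7 ] [-0.05  0.01  3.16  0.07 -0.04 -0.  ]
```

View pics/side7.png

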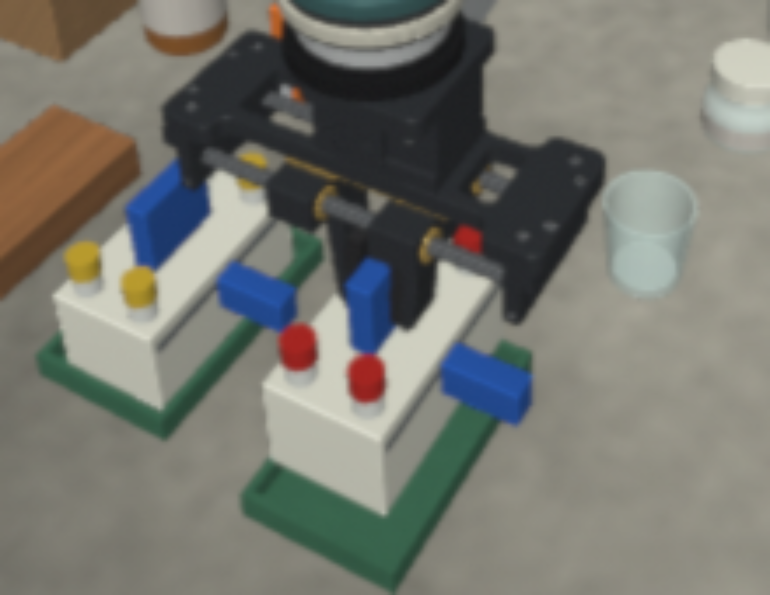

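The carrier hangs over the empty tray, aligned and clear of the yellow-capped one. I'll lower it slowly.

Call:
arm_command(steps=[[0, 0, 0.8, 0, 0, 0, 1], [0, 0, 1.6, 0, 0, 0, 1], [0, 0, 2.2, 0, 0, 0, 1], [0, 0, 2.6, 0, 0, 0, 1], [0, 0, 2.8, 0, 0, 0, 1], [0, 0, 2.9, 0, 0, 0, 1], [0, 0, 2.9, 0, 0, 0, 1]])

```text
t: 22.08
position: [450.5, 322.7, 71.8]
tcp_rot: [-2.22, -2.223, 0.0]
contact_force: [0.9, 0.3, -3.5]
grip_width: 14.0
grip_force: 29.9
```

Call:
arm_command(steps=[[0, 0, 0.1, 0, 0, 0, 1], [0, 0, 0.2, 0, 0, 0, 1], [0, 0, 0.2, 0, 0, 0, 1]])

```text
t: 22.45
position: [450.6, 322.8, 70.3]
tcp_rot: [-2.22, -2.223, -0.0]
contact_force: [-2.1, -0.0, 1.9]
grip_width: 13.7
grip_force: 29.9
```

Call:
arm_command(steps=[[0, 0, 0, 0, 0, 0, 1.6], [0, 0, 0, 0, 0, 0, 2], [0, 0, 0, 0, 0, 0, 3], [0, 0, 0, 0, 0, 0, 4], [0, 0, 0, 0, 0, 0, 4], [0, 0, 0, 0, 0, 0, 4], [0, 0, -1, 0, 0, 0, 4], [0, 0, -3, 0, 0, 0, 4], [0, 0, -6, 0, 0, 0, 4], [0, 0, -10, 0, 0, 0, 4], [0, 0, -14, 0, 0, 0, 4], [0, 0, -16, 0, 0, 0, 4], [0, 0, -16, 0, 0, 0, 4]])

```text
t: 24.08
position: [451.4, 323.3, 231.6]
tcp_rot: [2.22, 2.222, 0.005]
contact_force: [0.4, -0.5, 0.7]
grip_width: 40.0
grip_force: 0.0
```

```bash
python3 - <<'E'
from kin import *
from bench import arm
np.set_printoptions(precision=2,suppress=True)
s=arm.state();print(s["t"],s["position"],s["contact_force"])
c=arm.camera_info("wrist");p,d=arm.grab_frame("wrist");cv2.imwrite("pics/wrist8.png",p[:,:,::-1])
for b in blobs(p,(0,150,80),(5,255,255),80,(200,60,420,300)): print("cap",b[2],fcast(c,b[2],83))
E
```

```text
24.075 [451.4  323.27 231.61] [ 0.42 -0.53  0.7 ]
cap [298.23 135.37] [432.06 369.88  83.  ]
cap [335.8 135.3] [467.74 369.98  83.  ]
cap [299.68 227.17] [432.24 277.11  83.  ]
cap [334.41 227.19] [467.68 277.15  83.  ]
```

View pics/wrist8.png

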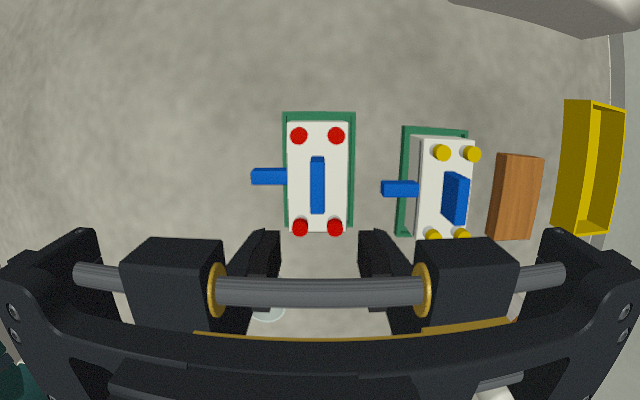

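The carrier stands flat inside the tray with its caps at (298,135), (336,135), (300,227) and (334,227). Its centre is at about (450, 323.5), within 2 mm of the tray centre. The fingers are clear, so I'll hand in.

```bash
python3 -c "
from bench import arm
print(arm.finish_job())"
```

```text
the job is handed in; nothing more can be done
None
```

I rolled the red-capped carrier fully home against the end stop, lifted it off, set it flat in the empty green tray within about 2 mm of its centre, let go, and handed the job in at about 24 s; the hand-in call returned no verdict.

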